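Return each desk thing to its own stand

ROBOT

A 7-joint arm with a two-finger parallel gripper is mounted at the origin on the work surface. World frame = base frame: x ahead of the robot, y to its left, z up, the work surface at z = 0. Lengths are in m, angles in rad, forces in N, time in s.
With the tool pointing down it reaches from about 0.4 to 0.85 m from the base axis. Payload 4.5 kg.
Tool frame: the origin (TCP) lies on the mounting face of the last link; the fingertips stand 166 mm ahead of it and the grasp point (between the pads) lies 147 mm ahead of it; z points along the fingers, y is the line along which they close (so a half turn about z gives the same grasp; the last joint's range is limited). The gripper opens to 88 mm and grips with 3 to 60 N. Pads are 18 mm wide; open, the fingers measure 123 mm over their backs; the gripper's body (75 mm by 187 mm) begins 45 mm behind the grasp point.
Start: joints at [1.166, 0.689, -0.195, 1.565, 0.157, 0.902, -0.215], TCP at [0.266, -0.566, 0.405] pointing down, gripper open.
Joint ranges: [-3.01, 3.01], [-0.46, 2.08], [-1.47, 1.51], [0.13, 2.56], [-1, 4.14], [0.04, 2.09], [-2.66, 2.66]. Speed limits (rad/s): [2.57, 2.57, 3.14, 3.14, 3.14, 3.14, 3.14].

INTERFACE

Orientations are given as a unit quaternion [x, y, z, w].
In Python, from plant import r, snapshot gives the robot as it stands. The module is installed in compiled form; this text tells all that it offers.
- The arm moves only by the tool move_arm, never from a script. Its argument "rows" is a list of rows, each a list of 5 numbers: the shift along the tool's x, y, z in m, then the turn about the tool's z in rad, then the finger opening in m, from 0 to 0.0881. In form: [[dx, dy, dz, spin, claw], ...]. A call has 1 to 10 rows; each row shifts and turns the commanded pose from where the row before left it, along the tool's axes as they then stand; what a row does not reach is not made up. A row lasts 1/12 s, in which the tool goes at most 41.7 mm and 7.16 degrees, less where a joint would pass 70% of its speed; a pose out of reach is approached as far as the arm can. A call with a gripper value outside its range is refused whole. The fingers move at their own pace and stop on an object; "newtons" is the grip in N (left out, the last holds). Time passes only in rows, so rows that do not move let the fingers close. It gives the time, the measured TCP pose, the force, the opening and the grip force at its end, in the units of the state.
- r.get_state(): the state, without advancing time (a new reading comes with each control period).
- snapshot(name): name is "side" or "top" or "wrist"; returns a dict with "color" (480x640x3 uint8, red, green, blue), "depth" (480x640 float32, m along the optical axis (not along the pixel's ray), 0 where there is no reading), "mtx" (3x3 intrinsics, pixels), "dist" ([k1, k2, p1, p2, k3] as OpenCV has them; the pictures are not rectified), "eye" and "orientation" of the camera in the world. Camera axes: x right, y up, looking along -z (the intrinsics and any distortion apply to the point x, -y, -z); pixel columns grow to the right and rows downward; lengths in m; the calibration is good to about 2 mm. A picture is of the moment at which its call begins.
- r.finish_job(): hands the job in; it is judged then, once.
The state is a dict: "clock": time; "q": joint angles; "qd": joint speeds; "joint_torque": joint torques, N m; "tool_pos": TCP position; "eef_rot": TCP orientation; "contact_force": force on the tool from outside, world axes, zero at the start; "moment": the same for the moment, N m; "opening": opening from 0.0 (shut) to 1.0 (fully open); "finger_force": force on a finger pad.
Only numpy, scipy, OpenCV 4.12 (cv2) and the standard library are available. Lean on these libraries where they do the work, as an engineer would, in place of code of your own. Each camera call takes 0.05 s, during which the arm holds its last target. There are 200 camera calls.

TASK

The four things of this calligraphy desk stand on each other's wooden stands. Put each one on the stand of its own shape, upright and centred, with the square seal and the long paperweight lined up with the edges of their stands: the large ink jar on the large round stand, the small paste pot on the small round one, the seal on the square one and the paperweight on the long one. The empty cork mat is free for parking; the ink jar and the paste pot are full, so never tip them over, and the small red sheet is still wet, so nothing may touch it.

Things in the scene. Friction and masses are not known exactly. Their poses are not given: they have to be found in the camera images.
- jar_c (a point): Large round ink jar, white porcelain, closed, standing upright: body 58 mm in diameter from about 4 to 50 mm above its underside, then a shoulder and a lid knob of 16 mm diameter; 64 mm high in all, about 0.25 kg. This point is on its axis, half-way up (32 mm above its underside); z up along the axis. It starts on the square or the long stand.
- pot_c (a point): Small round seal-paste pot, white porcelain, closed, flat on top, standing upright: 42 mm in diameter, 36 mm high, about 0.1 kg. This point is on its axis, half-way up (18 mm above its underside); z up along the axis. It starts on the square or the long stand.
- seal_c (a point): Square seal of tan soapstone, standing upright: block 40 x 40 mm and 46 mm high, with a smaller carved grip (30 along x, 20 along y) on top, 64 mm high in all, about 0.2 kg. This point is on its vertical centre line, half-way up the whole (32 mm above its underside); x and y are square to the block's sides, z up. It starts on one of the two round stands.
- weight_c (a point): Long paperweight, grey stone bar lying flat: 110 mm along x, 28 mm along y, 30 mm high, about 0.26 kg. This point is its centre, 15 mm above its underside; z up. It starts on one of the two round stands.
- stand_big: Wooden stand, flat on top with no rim, fixed to the desk, 12 mm high. Origin: centre of its underside. Large round, 100 mm in diameter. Place of the ink jar.
- stand_small: Wooden stand, flat on top with no rim, fixed to the desk, 12 mm high. Origin: centre of its underside. Small round, 66 mm in diameter. Place of the paste pot.
- stand_square: Wooden stand, flat on top with no rim, fixed to the desk, 12 mm high. Origin: centre of its underside. Square, 84 x 84 mm, sides along its x and y. Place of the seal.
- stand_long: Wooden stand, flat on top with no rim, fixed to the desk, 12 mm high. Origin: centre of its underside. Oblong, 136 mm along its x and 60 mm along its y. Place of the paperweight, whose long side goes along this x (either way round).
- mat: Square cork mat, 105 x 105 mm, 6 mm high, fixed to the desk, empty at the start: the free spot. Origin: centre of its underside.
- sheet: Small red paper sheet with gold blossom, freshly painted, flat on the desk and fixed: 130 x 130 mm, 2 mm thick, sides along its x and y. Nothing may touch it. Origin: centre of its underside.
Not all that is in view belongs to the job. Leave any black look-alike of the stand_long alone. What is shaped like the stand_square but blue is not meant.

How it is judged:
At the end, for the whole second after the job is handed in: Each thing rests on its own stand (jar: large round, pot: small round, seal: square, paperweight: long), centre within 15 mm, height within 6 mm, upright within 0.12 rad, under 0.02 m/s; paperweight and seal lined up with their stands within 0.22 rad (horizontal distance between jar_c and stand_big below 0.015 m and z of jar_c in the frame of stand_big between 0.038 and 0.05 m and angle between each of jar_c, pot_c, seal_c, weight_c's own z axis and vertical below 0.12 rad and linear speed of each of jar, pot, seal, weight below 0.02 m/s and horizontal distance between pot_c and stand_small below 0.015 m and z of pot_c in the frame of stand_small between 0.024 and 0.036 m and horizontal distance between seal_c and stand_square below 0.015 m and z of seal_c in the frame of stand_square between 0.038 and 0.05 m and horizontal distance between weight_c and stand_long below 0.015 m and z of weight_c in the frame of stand_long between 0.021 and 0.033 m and angle between the x axis of weight_c and the x axis of stand_long, either way round below 0.22 rad and (angle between the x axis of seal_c and the x axis of stand_square, either way round below 0.22 rad or angle between the x axis of seal_c and the y axis of stand_square, either way round below 0.22 rad)); the robot touches nothing.
It fails at once if The ink jar is tipped more than 0.6 rad (angle between jar_c's own z axis and vertical above 0.6 rad).
It fails at once if The paste pot is tipped more than 0.6 rad (angle between pot_c's own z axis and vertical above 0.6 rad).
It fails at once if Something touches the wet red sheet (contact force between sheet and anything else above 0.3 N).
It also fails if it takes over 144 s, if anything falls off the work surface, if the arm or the gripper's body presses on something with over 40 N, if the wrist force passes 120 N, or if a joint passes its speed limit or range.

## Working session

There is one attempt and no reset: what is moved stays moved. The work goes in short steps, Python scripts to look and compute and a tool call to move; the robot and the scene stay as the last step left them, time stands still between calls to the robot, and variables do not carry over. Pictures are saved under pics/ and viewed, at most 14 in all, crops included, and the job is handed in when it is done.

Besides the shell and the picture viewer there is one more tool, called after ">>>" as name(argument=value, ...) on one line, values as JSON. move_arm: Moves the arm, as the interface text tells. Its arguments: {"type":"object","properties":{"rows":{"type":"array"},"newtons":{"type":"number"}},"required":["rows"]}

```bash
mkdir -p pics; python3 - <<'E'
from plant import r, snapshot
import cv2,numpy as np
s=r.get_state()
for k in ['clock','tool_pos','eef_rot','contact_force','opening']: print(k,s[k])
ims=[]
for n in ['top','side']:
    d=snapshot(n); cv2.imwrite(f'pics/{n}0.png',d['color'][:,:,::-1]); np.savez(f'{n}0.npz',**d)
    print(n,d['mtx'],d['dist'],d['eye'],d['orientation'])
E
```

```text
clock 0.0
tool_pos [ 0.26537774 -0.56550791  0.40392252]
eef_rot [ 9.76019093e-01  2.17683116e-01 -2.47286249e-04 -8.54147705e-04]
contact_force [ 0.53962369 -0.46962907  0.40262905]
opening 0.9999466692025528
top [[467.57480343   0.         313.32897616]
 [  0.         467.57480343 235.35766251]
 [  0.           0.           1.        ]] [-0.07226095  0.          0.          0.          0.        ] [ 0.35951915 -0.01223643  0.87242578] [-0.05009497  0.04702002  0.70894263 -0.70191164]
side [[588.23147495   0.         331.73724554]
 [  0.         588.23147495 242.16708271]
 [  0.           0.           1.        ]] [-0.141622  0.        0.        0.        0.      ] [-0.11043527  0.56932892  0.69276811] [-0.16736456  0.41197497  0.83042376 -0.33565176]
```

View pics/top0.png

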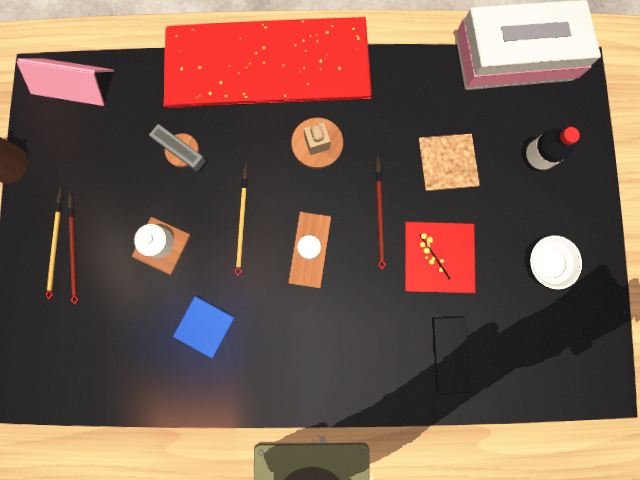

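View pics/side0.png

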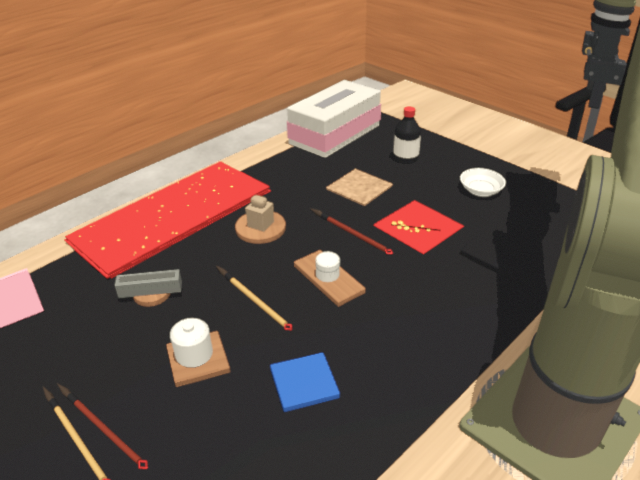

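The top view (up = +x, left = +y) shows:

| Thing | Pixel position | Stands on |
|---|---|---|
| Jar | (155,242) | square stand |
| Pot | (309,247) | long stand |
| Seal | (317,138) | big round stand |
| Paperweight | (178,147) | small round stand |

The cork mat is at (449,162) and the wet sheet at (440,257). The side view agrees. The decoys are the blue square at (204,327) and the black oblong at (450,355).

```bash
cat > h.py <<'E'
import numpy as np, cv2
from scipy.spatial.transform import Rotation as R
def cloud(d):
    h,w=d['depth'].shape
    u,v=np.meshgrid(np.arange(w),np.arange(h))
    p=cv2.undistortPoints(np.stack([u,v],-1).reshape(-1,1,2).astype(np.float64),d['mtx'],d['dist']).reshape(h,w,2)
    z=d['depth'].astype(float)
    c=np.stack([p[...,0]*z,-p[...,1]*z,-z],-1)
    W=c@R.from_quat(d['orientation']).as_matrix().T+d['eye']
    W[z==0]=np.nan
    return W
def rect(P):
    (cx,cy),(a,b),t=cv2.minAreaRect((P*1000).astype(np.float32))
    if a<b: a,b,t=b,a,t+90
    return np.round([cx/1000,cy/1000,a,b,(t+90)%180-90],4)
def circ(P): 
    c,rad=cv2.minEnclosingCircle((P*1000).astype(np.float32)); return np.round([c[0]/1000,c[1]/1000,2*rad],4)
def clean(m): return cv2.morphologyEx(m.astype(np.uint8),cv2.MORPH_OPEN,np.ones((3,3)))>0
E
cat > m.py <<'E'
import sys; from h import *
rois=dict(weight_small=(140,115,220,185),seal_big=(280,105,355,180),jar_square=(122,205,200,280),pot_long=(280,200,340,295),mat=(410,125,490,198),sheet=(395,212,485,302))
def measure(d):
    W=cloud(d); hsv=cv2.cvtColor(d['color'],cv2.COLOR_RGB2HSV)
    for n,(a,b,c,e) in rois.items():
        w=W[b:e,a:c]; z=w[...,2]; h=hsv[b:e,a:c]
        g=(h[...,0]<25)&(h[...,1]>90)&(h[...,2]>50)
        lo=clean(g&(z<.022)) ; hi=clean(z>.025)
        for k,m in (('lo',lo),('hi',hi)):
            P=w[m]; 
            if len(P)<20: continue
            print(n,k,len(P),'zmed %.4f z98 %.4f'%(np.median(P[:,2]),np.percentile(P[:,2],98)),'rect',rect(P[:,:2]),'circ',circ(P[:,:2]))
            if k=='hi':
                t=P[P[:,2]>np.percentile(P[:,2],98)-.02]; t2=P[P[:,2]>np.percentile(P[:,2],98)-.006]
                print('   top20mm rect',rect(t[:,:2]),'top6 rect',rect(t2[:,:2]),circ(t2[:,:2]))
if __name__=='__main__': measure(dict(np.load('top0.npz')))
E
python3 m.py
```

```text
weight_small lo 416 zmed 0.0118 z98 0.0156 rect [  0.651    0.2461  68.276   60.1115 -40.2444] circ [ 0.6514  0.2459 71.4653]
weight_small hi 897 zmed 0.0419 z98 0.0453 rect [  0.6465   0.2464 111.1335  29.3095  53.2549] circ [  0.6474   0.2459 113.0654]
   top20mm rect [  0.6465   0.2464 111.1335  29.3095  53.2549] top6 rect [  0.6465   0.2464 111.1335  29.1817  53.2549] [  0.6481   0.2452 113.0479]
seal_big lo 1514 zmed 0.0117 z98 0.0158 rect [ 6.611000e-01 -1.790000e-02  1.045029e+02  1.012742e+02 -2.273000e-01] circ [ 6.622000e-01 -1.910000e-02  1.066759e+02]
seal_big hi 606 zmed 0.0579 z98 0.0768 rect [ 6.57900e-01 -1.78000e-02  4.17322e+01  4.08071e+01  1.65969e+01] circ [ 6.56900e-01 -1.78000e-02  5.46245e+01]
   top20mm rect [ 6.57500e-01 -1.75000e-02  4.07337e+01  3.96104e+01  1.74993e+01] top6 rect [ 6.57200e-01 -1.76000e-02  2.85158e+01  1.91723e+01  1.78205e+01] [ 6.56400e-01 -1.66000e-02  3.02201e+01]
jar_square lo 1062 zmed 0.0116 z98 0.0150 rect [ 0.4643  0.2796 90.7384 85.4345 65.8722] circ [  0.4646   0.2797 117.9603]
jar_square hi 1009 zmed 0.0663 z98 0.0764 rect [ 
[... 271 characters left out ...]
00000e-03  1.392948e+02  6.176300e+01 -9.284200e+00] circ [ 4.55000e-01 -1.40000e-03  1.49014e+02]
pot_long hi 439 zmed 0.0474 z98 0.0506 rect [ 4.54000e-01 -1.10000e-03  4.13895e+01  3.95375e+01 -1.73700e-01] circ [ 4.54000e-01 -1.20000e-03  4.20149e+01]
   top20mm rect [ 4.54000e-01 -1.10000e-03  4.13895e+01  3.95375e+01 -1.73700e-01] top6 rect [ 4.54000e-01 -1.30000e-03  4.13999e+01  3.91828e+01 -3.35300e-01] [ 4.54000e-01 -1.00000e-03  4.15637e+01]
mat lo 2923 zmed 0.0057 z98 0.0090 rect [  0.6223  -0.2724 109.7609 109.2467 -84.8521] circ [  0.6209  -0.2711 148.0254]
sheet lo 4793 zmed 0.0015 z98 0.0045 rect [  0.4374  -0.2467 133.964  133.3856  87.6701] circ [  0.437   -0.2466 184.862 ]
```

```bash
cat > go.py <<'E'
# usage: go.py x y z psi_deg  -> spin and tool-axis shift (after spin) to reach TCP target
import sys,numpy as np
from scipy.spatial.transform import Rotation as R
from plant import r
s=r.get_state(); p=np.array(s['tool_pos']); M=R.from_quat(s['eef_rot']).as_matrix()
psi=np.arctan2(M[1,0],M[0,0])
print('clock %.2f'%s['clock'],'pos',np.round(p,4),'psi %.1f'%np.degrees(psi),'tilt %.3f'%np.arccos(-M[2,2]),'open %.4f'%(s['opening']*.0881),'q7 %.2f'%s['q'][6],'F',np.round(s['contact_force'],1))
for a in sys.argv[1:]:
    x,y,z,t=map(float,a.split(',')); t=np.radians(t); dp=np.array([x,y,z])-p
    spin=-((t-psi+np.pi)%(2*np.pi)-np.pi)
    c,q=np.cos(t),np.sin(t); d=[c*dp[0]+q*dp[1], q*dp[0]-c*dp[1], -dp[2]]
    print('spin %.3f'%spin,'shift',np.round(d,4),'dist %.3f'%np.linalg.norm(d))
    p=np.array([x,y,z]); psi=t
E
python3 go.py .6575,-.0177,.40,17.5
```

```text
clock 0.10 pos [ 0.2654 -0.5655  0.404 ] psi 25.1 tilt 0.002 open 0.0883 q7 -0.22 F [-0.2 -0.  -0.4]
spin 0.133 shift [ 0.5387 -0.4046  0.004 ] dist 0.674
```

>>> move_arm(rows=[[0, 0, 0, 0.0665, 0.088], [0, 0, 0, 0.0665, 0.088], [0.027, -0.02, 0, 0, 0.088], [0.027, -0.02, 0, 0, 0.088], [0.027, -0.02, 0, 0, 0.088], [0.027, -0.02, 0, 0, 0.088], [0.027, -0.02, 0, 0, 0.088], [0.027, -0.02, 0, 0, 0.088], [0.027, -0.02, 0, 0, 0.088], [0.027, -0.02, 0, 0, 0.088]])

```text
clock: 0.93
tool_pos: [0.424, -0.3467, 0.4045]
eef_rot: [0.988, 0.152, -0.0, -0.0]
contact_force: [0.7, -0.2, -0.4]
opening: 1.0
finger_force: 0.0
```

>>> move_arm(rows=[[0.027, -0.02, 0, 0, 0.088], [0.027, -0.02, 0, 0, 0.088], [0.027, -0.02, 0, 0, 0.088], [0.027, -0.02, 0, 0, 0.088], [0.027, -0.02, 0, 0, 0.088], [0.027, -0.02, 0, 0, 0.088], [0.027, -0.02, 0, 0, 0.088], [0.027, -0.02, 0, 0, 0.088], [0.027, -0.02, 0, 0, 0.088], [0.027, -0.02, 0, 0, 0.088]])

```text
clock: 1.77
tool_pos: [0.6212, -0.0746, 0.4043]
eef_rot: [0.988, 0.152, -0.0, -0.0]
contact_force: [0.6, -1.3, 0.2]
opening: 1.002
finger_force: 0.0
```

>>> move_arm(rows=[[0.02, -0.02, 0, 0, 0.088], [0.01, -0.01, 0, 0, 0.088], [0, 0, 0, 0, 0.088], [0, 0, 0, 0, 0.088]])

```text
clock: 2.1
tool_pos: [0.6397, -0.0391, 0.4042]
eef_rot: [0.988, 0.153, -0.001, 0.001]
contact_force: [-0.1, -0.4, 0.2]
opening: 0.997
finger_force: 0.0
```

```bash
python3 go.py .6575,-.0177,.30,17.5; python3 - <<'E'
from plant import snapshot
import cv2,numpy as np
d=snapshot('wrist'); cv2.imwrite('pics/w1.png',d['color'][:,:,::-1]); np.savez('w1.npz',**d); print(d['eye'],d['orientation'])
E
```

```text
clock 2.10 pos [ 0.6397 -0.0391  0.4042] psi 17.5 tilt 0.002 open 0.0879 q7 -1.34 F [-0.1 -0.4  0.2]
spin 0.001 shift [ 0.0234 -0.0151  0.1042] dist 0.108
[ 0.72000989 -0.01317605  0.38436458] [-0.13263324  0.09698952 -0.58300596  0.79567927]
```

View pics/w1.png

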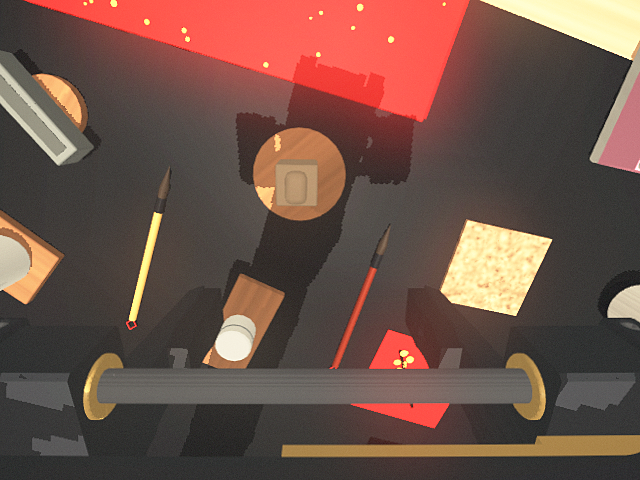

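The wrist view shows the seal block at (296,182), square to the tool, on the big round stand at (299,174). The pot is at (236,338) on the long stand, and the mat is at (497,267). I'll cross-check the coordinates from this view.

```bash
python3 - <<'E'
from h import *
d=dict(np.load('w1.npz')); W=cloud(d); h=cv2.cvtColor(d['color'],cv2.COLOR_RGB2HSV)
def f(n,a,b,c,e,z0,z1):
    w=W[b:e,a:c]; z=w[...,2]; P=w[clean((z>z0)&(z<z1))]; print(n,len(P),np.round(np.median(P[:,2]),4),rect(P[:,:2]),circ(P[:,:2]))
f('seal',240,110,360,235,.03,.063); f('sealgrip',240,110,360,235,.068,.09)
f('big',240,115,360,232,.008,.016)
f('mat',430,205,560,325,.003,.012); f('pot',200,300,270,366,.035,.06); f('desk',380,150,430,200,-.02,.02)
E
python3 - <<'E'
import sys; sys.path.insert(0,'.')
from h import *
d=dict(np.load('top0.npz'));W=cloud(d)
for n,(a,b,c,e) in dict(small=(140,115,220,185),big=(280,105,355,180),square=(122,205,200,280),long=(280,200,340,295)).items():
    w=W[b:e,a:c]; z=w[...,2]; P=w[clean((z>.009)&(z<.0145))]; print(n,rect(P[:,:2]),circ(P[:,:2]))
E
```

```text
seal 1135 0.0579 [ 6.57600e-01 -1.46000e-02  4.01354e+01  3.89543e+01  1.74798e+01] [ 6.5790e-01 -1.5200e-02  5.3594e+01]
sealgrip 653 0.0753 [ 6.57600e-01 -1.52000e-02  2.88279e+01  1.94113e+01  1.70347e+01] [ 6.5770e-01 -1.5500e-02  3.0796e+01]
big 4708 0.0122 [ 6.60000e-01 -1.51000e-02  9.83474e+01  9.73279e+01  1.89279e+01] [ 6.59900e-01 -1.54000e-02  9.92133e+01]
mat 7061 0.0061 [  0.6208  -0.2694 107.7468 105.7389 -85.2925] [  0.6215  -0.2697 147.3755]
pot 1062 0.048 [4.55400e-01 5.00000e-04 4.17672e+01 4.04094e+01 5.85253e+01] [4.55100e-01 5.00000e-04 4.29163e+01]
desk 2493 0.0012 [  0.6937  -0.1272  58.9543  54.4806 -72.2054] [ 0.6936 -0.1272 80.2358]
small [  0.6486   0.2445  65.0398  49.6837 -34.6675] [ 0.6491  0.2457 65.7252]
big [ 6.60100e-01 -1.78000e-02  9.85860e+01  9.67721e+01 -1.89446e+01] [ 6.598000e-01 -1.780000e-02  1.005489e+02]
square [ 0.4629  0.2777 85.2974 84.573  65.6656] [  0.4642   0.2797 113.092 ]
long [ 4.528000e-01 -2.000000e-03  1.360478e+02  5.990130e+01 -9.276400e+00] [ 4.53800e-01 -4.80000e-03  1.41657e+02]
```

```bash
python3 go.py .6575,-.0165,.187,17.5 .6575,-.0165,.30,17.5 .621,-.270,.30,17.5 .621,-.270,.182,17.5
```

```text
clock 2.15 pos [ 0.6394 -0.0407  0.4044] psi 17.4 tilt 0.003 open 0.0879 q7 -1.34 F [-0.2 -0.7 -0.3]
spin -0.002 shift [ 0.0246 -0.0177  0.2174] dist 0.219
spin -0.000 shift [ 0.     0.    -0.113] dist 0.113
spin -0.000 shift [-0.111   0.2308 -0.    ] dist 0.256
spin -0.000 shift [0.    0.    0.118] dist 0.118
```

>>> move_arm(rows=[[0.012, -0.009, 0.01, 0, 0.088], [0.012, -0.008, 0.02, 0, 0.088], [0, 0, 0.03, 0, 0.088], [0, 0, 0.03, 0, 0.088], [0, 0, 0.03, 0, 0.088], [0, 0, 0.02, 0, 0.088], [0, 0, 0, 0, 0.088], [0, 0, 0, 0, 0.088]])

```text
clock: 2.82
tool_pos: [0.6575, -0.0161, 0.2636]
eef_rot: [0.988, 0.152, -0.001, 0.0]
contact_force: [0.5, 0.1, 1.2]
opening: 0.999
finger_force: 0.0
```

```bash
python3 go.py .6575,-.0165,.187,17.5
```

```text
clock 2.82 pos [ 0.6575 -0.0161  0.2636] psi 17.4 tilt 0.003 open 0.0880 q7 -1.39 F [0.5 0.1 1.2]
spin -0.001 shift [-0.0002  0.0004  0.0766] dist 0.077
```

>>> move_arm(rows=[[0, 0, 0.02, 0, 0.088], [0, 0, 0.02, 0, 0.088], [0, 0, 0.02, 0, 0.088], [0, 0, 0.0105, 0, 0.088], [0, 0, 0.006, 0, 0.088], [0, 0, 0, 0, 0.088], [0, 0, 0, 0, 0.06], [0, 0, 0, 0, 0.03], [0, 0, 0, 0, 0.03], [0, 0, 0, 0, 0.03]], newtons=25)

```text
clock: 3.65
tool_pos: [0.6584, -0.0151, 0.1892]
eef_rot: [0.988, 0.152, 0.001, 0.0]
contact_force: [-0.8, -0.5, -0.3]
opening: 0.718
finger_force: 0.0
```

>>> move_arm(rows=[[0, 0, 0, 0, 0.03], [0, 0, 0, 0, 0.03], [0, 0, 0, 0, 0.03]])

```text
clock: 3.9
tool_pos: [0.658, -0.0151, 0.1884]
eef_rot: [0.988, 0.152, 0.0, 0.0]
contact_force: [-0.2, 0.7, -0.8]
opening: 0.494
finger_force: 0.0
```

>>> move_arm(rows=[[0, 0, 0, 0, 0.03], [0, 0, 0, 0, 0.03], [0, 0, 0, 0, 0.03], [0, 0, 0, 0, 0.03]])

```text
clock: 4.23
tool_pos: [0.658, -0.0152, 0.1883]
eef_rot: [0.988, 0.152, 0.0, 0.0]
contact_force: [0.1, 0.3, 1.3]
opening: 0.449
finger_force: 25.0
```

>>> move_arm(rows=[[0, 0, -0.02, 0, 0.03], [0, 0, -0.03, 0, 0.03], [0, 0, -0.03, 0, 0.03], [0, 0, -0.03, 0, 0.03], [0, 0, 0, 0, 0.03]])

```text
clock: 4.65
tool_pos: [0.6601, -0.0151, 0.304]
eef_rot: [0.988, 0.152, 0.005, 0.001]
contact_force: [2.1, -0.4, -0.8]
opening: 0.451
finger_force: 25.0
```

```bash
python3 go.py .621,-.270,.29,17.5 .621,-.270,.183,17.5
```

```text
clock 4.65 pos [ 0.6601 -0.0151  0.304 ] psi 17.5 tilt 0.010 open 0.0397 q7 -1.38 F [ 2.1 -0.4 -0.8]
spin 0.000 shift [-0.1139  0.2313  0.014 ] dist 0.258
spin -0.000 shift [0.    0.    0.107] dist 0.107
```

>>> move_arm(rows=[[-0.007, 0.014, 0, 0, 0.03], [-0.013, 0.026, 0, 0, 0.03], [-0.013, 0.026, 0, 0, 0.03], [-0.013, 0.027, 0, 0, 0.03], [-0.013, 0.027, 0, 0, 0.03], [-0.013, 0.027, 0, 0, 0.03], [-0.013, 0.027, 0, 0, 0.03], [-0.013, 0.026, 0, 0, 0.03], [-0.011, 0.021, 0, 0, 0.03], [-0.005, 0.01, 0, 0, 0.03]])

```text
clock: 5.48
tool_pos: [0.6168, -0.2744, 0.2971]
eef_rot: [0.989, 0.15, -0.002, 0.001]
contact_force: [-0.5, -1.9, -2.1]
opening: 0.451
finger_force: 25.0
```

>>> move_arm(rows=[[0, 0, 0.02, 0, 0.03], [0, 0, 0.025, 0, 0.03], [0, 0, 0.025, 0, 0.03], [0, 0, 0.02, 0, 0.03], [0, 0, 0.01, 0, 0.03], [0, 0, 0, 0, 0.03], [0, 0, 0, 0, 0.03]])

```text
clock: 6.07
tool_pos: [0.6191, -0.269, 0.198]
eef_rot: [0.988, 0.153, -0.0, -0.0]
contact_force: [-0.9, -0.1, -1.3]
opening: 0.449
finger_force: 25.0
```

```bash
python3 go.py .621,-.270,.183,17.5
```

```text
clock 6.07 pos [ 0.6191 -0.269   0.198 ] psi 17.6 tilt 0.001 open 0.0395 q7 -1.05 F [-0.9 -0.1 -1.3]
spin 0.001 shift [0.0016 0.0015 0.015 ] dist 0.015
```

>>> move_arm(rows=[[0, 0, 0.008, 0, 0.03], [0, 0, 0.006, 0, 0.03], [0, 0, 0, 0, 0.03], [0, 0, 0, 0, 0.03], [0, 0, 0, 0, 0.088], [0, 0, 0, 0, 0.088], [0, 0, 0, 0, 0.088], [0, 0, 0, 0, 0.088], [0, 0, 0, 0, 0.088], [0, 0, 0, 0, 0.088]])

```text
clock: 6.9
tool_pos: [0.6189, -0.2698, 0.1844]
eef_rot: [0.988, 0.152, 0.0, 0.0]
contact_force: [-0.3, 0.4, -0.4]
opening: 0.883
finger_force: 0.0
```

>>> move_arm(rows=[[0, 0, 0, 0, 0.088], [0, 0, -0.01, 0, 0.088], [0, 0, -0.03, 0, 0.088], [0, 0, -0.04, 0, 0.088], [0, 0, -0.03, 0, 0.088], [0, 0, 0, 0, 0.088]])

```text
clock: 7.4
tool_pos: [0.6212, -0.2707, 0.3021]
eef_rot: [0.988, 0.152, 0.006, 0.003]
contact_force: [0.3, -0.3, -0.6]
opening: 1.001
finger_force: 0.0
```

```bash
python3 go.py .467,.280,.29,17.5 .467,.280,.191,17.5 .467,.280,.29,17.5  .66,-.0165,.29,17.5
```

```text
clock 7.40 pos [ 0.6212 -0.2707  0.3021] psi 17.5 tilt 0.013 open 0.0882 q7 -1.03 F [ 0.3 -0.3 -0.6]
spin -0.000 shift [ 0.0185 -0.5716  0.0121] dist 0.572
spin -0.000 shift [0.    0.    0.099] dist 0.099
spin -0.000 shift [ 0.     0.    -0.099] dist 0.099
spin -0.000 shift [ 0.0949  0.3408 -0.    ] dist 0.354
```

>>> move_arm(rows=[[0.001, -0.02, 0, 0, 0.088], [0.001, -0.032, 0, 0, 0.088], [0.001, -0.032, 0, 0, 0.088], [0.001, -0.032, 0, 0, 0.088], [0.001, -0.032, 0, 0, 0.088], [0.001, -0.032, 0, 0, 0.088], [0.001, -0.032, 0, 0, 0.088], [0.001, -0.032, 0, 0, 0.088], [0.001, -0.032, 0, 0, 0.088], [0.001, -0.032, 0, 0, 0.088]])

```text
clock: 8.23
tool_pos: [0.535, 0.0284, 0.2946]
eef_rot: [0.988, 0.152, 0.0, -0.0]
contact_force: [1.4, 0.9, -0.4]
opening: 1.004
finger_force: 0.0
```

>>> move_arm(rows=[[0.001, -0.032, 0, 0, 0.088], [0.001, -0.032, 0, 0, 0.088], [0.001, -0.032, 0, 0, 0.088], [0.001, -0.032, 0, 0, 0.088], [0.001, -0.032, 0, 0, 0.088], [0.001, -0.032, 0, 0, 0.088], [0.001, -0.032, 0, 0, 0.088], [0.001, -0.03, 0, 0, 0.088], [0, 0, 0, 0, 0.088], [0, 0, 0, 0, 0.088]])

```text
clock: 9.07
tool_pos: [0.4658, 0.274, 0.2944]
eef_rot: [0.988, 0.155, 0.0, -0.001]
contact_force: [-0.3, -0.6, 0.5]
opening: 0.995
finger_force: 0.0
```

```bash
python3 go.py .467,.280,.30,17.5; python3 - <<'E'
from h import *
from plant import snapshot
d=snapshot('wrist'); cv2.imwrite('pics/w2.png',d['color'][:,:,::-1]); np.savez('w2.npz',**d)
W=cloud(d); z=W[...,2]; near=(np.abs(W[...,0]-.465)<.075)&(np.abs(W[...,1]-.28)<.075)
for n,z0,z1 in (('jar',.03,.062),('lid',.062,.09),('stand',.009,.0145)):
    P=W[clean(near&(z>z0)&(z<z1))]; print(n,len(P),rect(P[:,:2]) if len(P) else 0,circ(P[:,:2]) if len(P) else 0)
E
```

```text
clock 9.07 pos [0.4658 0.274  0.2944] psi 17.8 tilt 0.001 open 0.0876 q7 -1.84 F [-0.3 -0.6  0.5]
spin 0.005 shift [ 0.003  -0.0054 -0.0056] dist 0.008
jar 692 [  0.4881   0.2875  49.816   15.6328 -75.2409] [ 0.4806  0.2855 49.8164]
lid 5406 [ 0.4671  0.2824 56.8639 55.3196 19.5543] [ 0.4674  0.2819 57.1985]
stand 4125 [  0.4633   0.2803  83.6923  83.5488 -24.9989] [  0.4636   0.2801 114.8296]
```

View pics/w2.png

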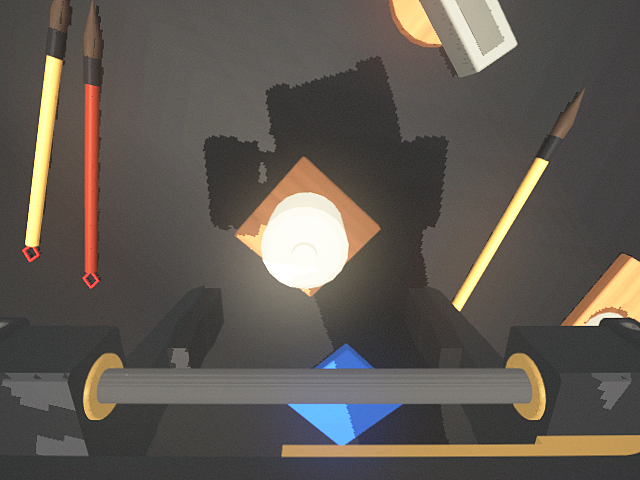

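The wrist view has the jar's lid at (304,248), between the fingers, on the square stand centred near (308,226). Both agree with the top view within 2–3 mm, so I'll grasp the jar.

>>> move_arm(rows=[[0.0034, -0.0057, 0, 0, 0.088], [0, 0, 0.015, 0, 0.088], [0, 0, 0.025, 0, 0.088], [0, 0, 0.025, 0, 0.088], [0, 0, 0.02, 0, 0.088], [0, 0, 0.012, 0, 0.088], [0, 0, 0.006, 0, 0.088], [0, 0, 0, 0, 0.088], [0, 0, 0, 0, 0.05], [0, 0, 0, 0, 0.05]], newtons=25)

```text
clock: 9.95
tool_pos: [0.4689, 0.2781, 0.1922]
eef_rot: [0.988, 0.152, 0.001, -0.0]
contact_force: [0.1, 0.6, -0.0]
opening: 0.871
finger_force: 0.0
```

>>> move_arm(rows=[[0, 0, 0, 0, 0.05], [0, 0, 0, 0, 0.05], [0, 0, 0, 0, 0.05], [0, 0, 0, 0, 0.05], [0, 0, 0, 0, 0.05], [0, 0, 0, 0, 0.05]])

```text
clock: 10.45
tool_pos: [0.4684, 0.2792, 0.192]
eef_rot: [0.988, 0.153, 0.001, -0.001]
contact_force: [-0.9, 2.1, 6.3]
opening: 0.647
finger_force: 25.0
```

>>> move_arm(rows=[[0, 0, -0.01, 0, 0.05], [0, 0, -0.02, 0, 0.05], [0, 0, -0.03, 0, 0.05], [0, 0, -0.03, 0, 0.05], [0, 0, 0, 0, 0.05], [0, 0, 0, 0, 0.05]])

```text
clock: 10.95
tool_pos: [0.4686, 0.2777, 0.2826]
eef_rot: [0.988, 0.152, 0.001, -0.0]
contact_force: [-0.4, -0.2, -5.0]
opening: 0.646
finger_force: 25.0
```

```bash
python3 go.py .66,-.0165,.28,17.5 .66,-.0165,.192,17.5
```

```text
clock 10.95 pos [0.4686 0.2777 0.2826] psi 17.5 tilt 0.003 open 0.0569 q7 -1.85 F [-0.4 -0.2 -5. ]
spin -0.000 shift [0.094  0.3382 0.0026] dist 0.351
spin -0.000 shift [0.    0.    0.088] dist 0.088
```

>>> move_arm(rows=[[0.004, 0.0142, 0, 0, 0.05], [0.008, 0.029, 0, 0, 0.05], [0.008, 0.029, 0, 0, 0.05], [0.008, 0.029, 0, 0, 0.05], [0.008, 0.029, 0, 0, 0.05], [0.008, 0.029, 0, 0, 0.05], [0.008, 0.029, 0, 0, 0.05], [0.008, 0.029, 0, 0, 0.05], [0.008, 0.029, 0, 0, 0.05], [0.008, 0.029, 0, 0, 0.05]])

```text
clock: 11.78
tool_pos: [0.6232, 0.0367, 0.2789]
eef_rot: [0.988, 0.152, -0.002, 0.0]
contact_force: [0.6, 0.9, -3.8]
opening: 0.652
finger_force: 25.0
```

>>> move_arm(rows=[[0.008, 0.029, 0, 0, 0.05], [0.006, 0.022, 0, 0, 0.05], [0.004, 0.012, 0, 0, 0.05], [0, 0, 0.01, 0, 0.05], [0, 0, 0.02, 0, 0.05], [0, 0, 0.02, 0, 0.05], [0, 0, 0.015, 0, 0.05], [0, 0, 0, 0, 0.05], [0, 0, 0, 0, 0.05], [0, 0, 0, 0, 0.05]])

```text
clock: 12.62
tool_pos: [0.6598, -0.0156, 0.2164]
eef_rot: [0.988, 0.153, 0.0, -0.0]
contact_force: [0.9, -0.1, -3.4]
opening: 0.649
finger_force: 25.0
```

```bash
python3 go.py .66,-.0165,.193,17.5
```

```text
clock 12.62 pos [ 0.6598 -0.0156  0.2164] psi 17.6 tilt 0.000 open 0.0572 q7 -1.38 F [ 0.9 -0.1 -3.4]
spin 0.001 shift [-0.0001  0.0009  0.0234] dist 0.023
```

>>> move_arm(rows=[[0, 0.001, 0.01, 0, 0.05], [0, 0, 0.009, 0, 0.05], [0, 0, 0.0045, 0, 0.05], [0, 0, 0, 0, 0.05], [0, 0, 0, 0, 0.05], [0, 0, 0, 0, 0.088], [0, 0, 0, 0, 0.088], [0, 0, 0, 0, 0.088], [0, 0, 0, 0, 0.088], [0, 0, 0, 0, 0.088]])

```text
clock: 13.45
tool_pos: [0.6602, -0.0171, 0.193]
eef_rot: [0.988, 0.152, 0.0, 0.0]
contact_force: [0.7, -1.2, 0.0]
opening: 0.991
finger_force: 0.0
```

>>> move_arm(rows=[[0, 0, 0, 0, 0.088], [0, 0, 0, 0, 0.088], [0, 0, -0.01, 0, 0.088], [0, 0, -0.03, 0, 0.088], [0, 0, -0.04, 0, 0.088], [0, 0, -0.03, 0, 0.088], [0, 0, 0, 0, 0.088]])

```text
clock: 14.03
tool_pos: [0.6626, -0.0172, 0.3104]
eef_rot: [0.988, 0.152, 0.007, 0.001]
contact_force: [1.6, 0.5, 1.0]
opening: 0.996
finger_force: 0.0
```

```bash
python3 go.py .619,-.270,.30,17.5 .619,-.27,.183,17.5; python3 - <<'E'
from h import *
from plant import snapshot
d=snapshot('top'); np.savez('t2.npz',**d)
W=cloud(d); z=W[...,2]
for n,x,y,z0,z1 in (('jar',.66,-.018,.03,.062),('seal',.62,-.27,.04,.09)):
    P=W[clean((abs(W[...,0]-x)<.05)&(abs(W[...,1]-y)<.05)&(z>z0)&(z<z1))]; print(n,len(P),rect(P[:,:2]),circ(P[:,:2])) if len(P) else 0
cv2.imwrite('pics/t2.png',d['color'][:,:,::-1])
E
```

```text
clock 14.03 pos [ 0.6626 -0.0172  0.3104] psi 17.5 tilt 0.013 open 0.0877 q7 -1.37 F [1.6 0.5 1. ]
spin -0.000 shift [-0.1176  0.228   0.0104] dist 0.257
spin -0.000 shift [0.    0.    0.117] dist 0.117
```

View pics/t2.png

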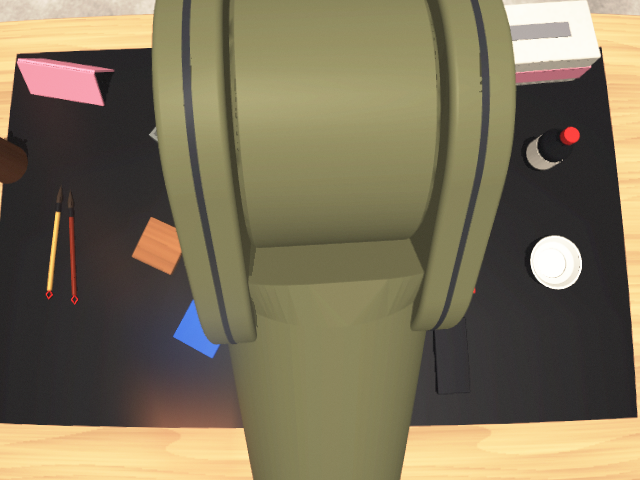

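The arm hides most of the top view; only the cleared square stand at (158,245) can be seen. I'll check with the wrist camera above the mat instead.

>>> move_arm(rows=[[-0.0076, 0.015, 0, 0, 0.088], [-0.014, 0.027, 0, 0, 0.088], [-0.014, 0.027, 0, 0, 0.088], [-0.014, 0.027, 0, 0, 0.088], [-0.014, 0.027, 0, 0, 0.088], [-0.014, 0.027, 0, 0, 0.088], [-0.014, 0.027, 0, 0, 0.088], [-0.012, 0.025, 0, 0, 0.088], [-0.01, 0.018, 0, 0, 0.088], [-0.004, 0.008, 0, 0, 0.088]])

```text
clock: 14.92
tool_pos: [0.6145, -0.2743, 0.3018]
eef_rot: [0.989, 0.15, -0.002, 0.001]
contact_force: [0.3, -1.1, -0.3]
opening: 0.997
finger_force: 0.0
```

>>> move_arm(rows=[[0, 0, 0, 0, 0.088], [0, 0, 0, 0, 0.088]])

```text
clock: 15.08
tool_pos: [0.6166, -0.2688, 0.3022]
eef_rot: [0.988, 0.152, -0.0, -0.001]
contact_force: [0.5, 0.1, 1.2]
opening: 1.0
finger_force: 0.0
```

```bash
cat > wl.py <<'E'
# usage: wl.py x,y,half,z0,z1,cam ...
import sys
from h import *
from plant import snapshot
D={}
for a in sys.argv[1:]:
    *v,cam=a.split(','); x,y,s,z0,z1=map(float,v)
    if cam not in D: D[cam]=snapshot(cam)
    W=cloud(D[cam]); z=W[...,2]
    P=W[clean((abs(W[...,0]-x)<s)&(abs(W[...,1]-y)<s)&(z>z0)&(z<z1))]
    print(a,len(P),*( [rect(P[:,:2]),circ(P[:,:2])] if len(P)>10 else []))
for c in D: cv2.imwrite(f'pics/last_{c}.png',D[c]['color'][:,:,::-1])
E
python3 wl.py .62,-.27,.05,.04,.09,wrist .62,-.27,.07,.003,.012,wrist .66,-.017,.05,.04,.09,wrist; python3 go.py .619,-.27,.183,17.5
```

```text
.62,-.27,.05,.04,.09,wrist 3117 [ 0.6183 -0.2691 40.2111 39.4317 16.6726] [ 0.618  -0.2693 54.3129]
.62,-.27,.07,.003,.012,wrist 11625 [  0.6203  -0.2694 106.2769 104.2834   4.8626] [  0.621   -0.269  145.6244]
.66,-.017,.05,.04,.09,wrist 210 [ 0.6613 -0.0444 25.2564  5.0518  3.7809] [ 0.6611 -0.0425 25.284 ]
clock 15.13 pos [ 0.6171 -0.2676  0.3023] psi 17.6 tilt 0.002 open 0.0879 q7 -1.02 F [0.2 0.8 0.5]
spin 0.003 shift [0.0011 0.0028 0.1193] dist 0.119
```

>>> move_arm(rows=[[0.001, 0.002, 0.01, 0, 0.088], [0, 0, 0.03, 0, 0.088], [0, 0, 0.03, 0, 0.088], [0, 0, 0.025, 0, 0.088], [0, 0, 0.015, 0, 0.088], [0, 0, 0.008, 0, 0.088], [0, 0, 0, 0, 0.088], [0, 0, 0, 0, 0.03], [0, 0, 0, 0, 0.03], [0, 0, 0, 0, 0.03]])

```text
clock: 15.97
tool_pos: [0.6189, -0.2717, 0.1864]
eef_rot: [0.988, 0.152, 0.001, 0.001]
contact_force: [0.3, 1.3, 0.4]
opening: 0.797
finger_force: 0.0
```

>>> move_arm(rows=[[0, 0, 0, 0, 0.03], [0, 0, 0, 0, 0.03], [0, 0, 0, 0, 0.03], [0, 0, 0, 0, 0.03], [0, 0, 0, 0, 0.03], [0, 0, 0, 0, 0.03], [0, 0, 0, 0, 0.03]])

```text
clock: 16.55
tool_pos: [0.6181, -0.2713, 0.1849]
eef_rot: [0.988, 0.152, -0.0, -0.0]
contact_force: [-1.0, 0.8, 2.8]
opening: 0.451
finger_force: 25.0
```

>>> move_arm(rows=[[0, 0, -0.02, 0, 0.03], [0, 0, -0.03, 0, 0.03], [0, 0, -0.04, 0, 0.03], [0, 0, -0.04, 0, 0.03], [0, 0, 0, 0, 0.03]])

```text
clock: 16.97
tool_pos: [0.6208, -0.2728, 0.3229]
eef_rot: [0.988, 0.152, 0.006, 0.004]
contact_force: [1.2, -0.9, -0.5]
opening: 0.45
finger_force: 25.0
```

```bash
python3 go.py .4632,.2787,.31,65.5 .4632,.2787,.19,65.5
```

```text
clock 16.97 pos [ 0.6208 -0.2728  0.3229] psi 17.5 tilt 0.015 open 0.0397 q7 -1.02 F [ 1.2 -0.9 -0.5]
spin -0.838 shift [ 0.4365 -0.3721  0.0129] dist 0.574
spin -0.000 shift [0.   0.   0.12] dist 0.120
```

>>> move_arm(rows=[[0, 0, 0, -0.105, 0.03], [0, 0, 0, -0.105, 0.03], [0, 0, 0, -0.105, 0.03], [0, 0, 0, -0.105, 0.03], [0, 0, 0, -0.105, 0.03], [0, 0, 0, -0.105, 0.03], [0, 0, 0, -0.105, 0.03], [0, 0, 0, -0.103, 0.03], [0.012, -0.01, 0, 0, 0.03], [0.023, -0.0196, 0, 0, 0.03]])

```text
clock: 17.8
tool_pos: [0.6052, -0.2319, 0.3137]
eef_rot: [0.843, 0.538, -0.001, 0.002]
contact_force: [-0.0, 0.5, -2.5]
opening: 0.449
finger_force: 25.0
```

>>> move_arm(rows=[[0.023, -0.0196, 0, 0, 0.03], [0.023, -0.0196, 0, 0, 0.03], [0.023, -0.0196, 0, 0, 0.03], [0.023, -0.0196, 0, 0, 0.03], [0.023, -0.0196, 0, 0, 0.03], [0.023, -0.0196, 0, 0, 0.03], [0.023, -0.0196, 0, 0, 0.03], [0.023, -0.0196, 0, 0, 0.03], [0.023, -0.0196, 0, 0, 0.03], [0.023, -0.0196, 0, 0, 0.03]])

```text
clock: 18.63
tool_pos: [0.522, 0.0642, 0.3144]
eef_rot: [0.841, 0.541, -0.0, 0.0]
contact_force: [0.1, 0.4, -1.7]
opening: 0.449
finger_force: 25.0
```

>>> move_arm(rows=[[0.023, -0.0196, 0, 0, 0.03], [0.023, -0.0196, 0, 0, 0.03], [0.023, -0.0196, 0, 0, 0.03], [0.023, -0.0196, 0, 0, 0.03], [0.023, -0.0196, 0, 0, 0.03], [0.023, -0.0196, 0, 0, 0.03], [0.02, -0.017, 0, 0, 0.03], [0.013, -0.011, 0, 0, 0.03], [0, 0, 0, 0, 0.03], [0, 0, 0, 0, 0.03]])

```text
clock: 19.47
tool_pos: [0.4604, 0.2797, 0.3144]
eef_rot: [0.84, 0.542, -0.0, 0.0]
contact_force: [0.3, -0.1, -1.2]
opening: 0.452
finger_force: 25.0
```

```bash
python3 go.py .4632,.2787,.192,65.5; python3 wl.py .463,.279,.07,.009,.0145,wrist .463,.279,.04,.03,.3,wrist
```

```text
clock 19.47 pos [0.4604 0.2797 0.3144] psi 65.7 tilt 0.000 open 0.0398 q7 -1.30 F [ 0.3 -0.1 -1.2]
spin 0.003 shift [0.0002 0.0029 0.1224] dist 0.122
.463,.279,.07,.009,.0145,wrist 8341 [  0.4634   0.281   83.5131  82.6891 -25.0469] [  0.4633   0.2809 115.2927]
.463,.279,.04,.03,.3,wrist 52174 [  0.46     0.2902  88.1731  46.9433 -19.3768] [ 0.463   0.2988 88.7172]
```

>>> move_arm(rows=[[0.001, 0.0027, 0.01, 0, 0.03], [0, 0, 0.03, 0, 0.03], [0, 0, 0.03, 0, 0.03], [0, 0, 0.025, 0, 0.03], [0, 0, 0.012, 0, 0.03], [0, 0, 0, 0, 0.03], [0, 0, 0, 0, 0.03]])

```text
clock: 20.1
tool_pos: [0.4641, 0.278, 0.2074]
eef_rot: [0.841, 0.541, -0.001, 0.0]
contact_force: [-0.2, 0.5, -1.4]
opening: 0.455
finger_force: 25.0
```

```bash
python3 go.py .4633,.2795,.192,65.5
```

```text
clock 20.10 pos [0.4641 0.278  0.2074] psi 65.5 tilt 0.001 open 0.0401 q7 -1.35 F [-0.2  0.5 -1.4]
spin -0.001 shift [ 0.001  -0.0013  0.0154] dist 0.015
```

>>> move_arm(rows=[[0, 0, 0.009, 0, 0.03], [0, 0, 0.0065, 0, 0.03], [0, 0, 0, 0, 0.03], [0, 0, 0, 0, 0.03], [0, 0, 0, 0, 0.088], [0, 0, 0, 0, 0.088], [0, 0, 0, 0, 0.088], [0, 0, 0, 0, 0.088], [0, 0, 0, 0, 0.088], [0, 0, 0, 0, 0.088]])

```text
clock: 20.93
tool_pos: [0.4637, 0.2789, 0.1924]
eef_rot: [0.841, 0.541, 0.0, 0.0]
contact_force: [-0.2, 0.3, 0.4]
opening: 0.878
finger_force: 0.0
```

>>> move_arm(rows=[[0, 0, 0, 0, 0.088], [0, 0, -0.01, 0, 0.088], [0, 0, -0.03, 0, 0.088], [0, 0, -0.04, 0, 0.088], [0, 0, -0.03, 0, 0.088], [0, 0, 0, 0, 0.088], [0, 0, 0, 0, 0.088]])

```text
clock: 21.52
tool_pos: [0.4642, 0.279, 0.3044]
eef_rot: [0.841, 0.541, 0.002, -0.0]
contact_force: [-0.5, -0.6, 0.3]
opening: 1.0
finger_force: 0.0
```

```bash
python3 wl.py .463,.279,.07,.009,.0145,wrist .463,.279,.05,.03,.09,wrist; python3 go.py .4547,-.0005,.30,80.7 .4547,-.0005,.181,80.7
```

```text
.463,.279,.07,.009,.0145,wrist 5928 [ 0.4632  0.2807 83.2311 83.1969 65.3287] [  0.4631   0.2805 115.3669]
.463,.279,.05,.03,.09,wrist 3494 [ 0.4642  0.2804 40.006  39.3862 65.2989] [ 0.4642  0.2805 53.6706]
clock 21.57 pos [0.4637 0.2787 0.3029] psi 65.5 tilt 0.001 open 0.0880 q7 -1.31 F [ 0.   0.4 -0.4]
spin -0.265 shift [-0.2769  0.0363  0.0029] dist 0.279
spin -0.000 shift [0.    0.    0.119] dist 0.119
```

The seal is centred on its stand and lined up. The pot is next.

```bash
python3 go.py .4547,-.0005,.30,65.5 
```

```text
clock 21.57 pos [0.4637 0.2787 0.3029] psi 65.5 tilt 0.001 open 0.0880 q7 -1.31 F [ 0.   0.4 -0.4]
spin 0.000 shift [-0.2577  0.1076  0.0029] dist 0.279
```

>>> move_arm(rows=[[-0.0147, 0.006, 0, 0, 0.088], [-0.029, 0.012, 0, 0, 0.088], [-0.029, 0.012, 0, 0, 0.088], [-0.029, 0.012, 0, 0, 0.088], [-0.029, 0.012, 0, 0, 0.088], [-0.029, 0.012, 0, 0, 0.088], [-0.029, 0.012, 0, 0, 0.088], [-0.029, 0.012, 0, 0, 0.088], [-0.026, 0.011, 0, 0, 0.088], [-0.014, 0.0066, 0, 0, 0.088]])

```text
clock: 22.4
tool_pos: [0.4535, -0.004, 0.3008]
eef_rot: [0.842, 0.539, -0.003, -0.0]
contact_force: [0.3, 0.1, -0.8]
opening: 0.999
finger_force: 0.0
```

>>> move_arm(rows=[[0, 0, 0, 0, 0.088], [0, 0, 0, 0, 0.088]])

```text
clock: 22.57
tool_pos: [0.4545, -0.0008, 0.3013]
eef_rot: [0.841, 0.54, -0.001, -0.001]
contact_force: [0.6, 0.1, 0.3]
opening: 0.999
finger_force: 0.0
```

```bash
python3 wl.py .4547,-.0005,.04,.03,.06,wrist .4547,-.0005,.09,.009,.0145,wrist; python3 go.py .4547,-.0005,.182,65.5
```

```text
.4547,-.0005,.04,.03,.06,wrist 2665 [4.54300e-01 2.20000e-03 4.17236e+01 4.07499e+01 7.56147e+01] [4.53800e-01 2.10000e-03 4.23853e+01]
.4547,-.0005,.09,.009,.0145,wrist 8764 [ 4.526000e-01  6.000000e-04  1.357738e+02  6.045580e+01 -9.117500e+00] [4.529000e-01 8.000000e-04 1.449172e+02]
clock 22.62 pos [4.547e-01 4.000e-04 3.015e-01] psi 65.6 tilt 0.002 open 0.0879 q7 -0.95 F [0.4 0.  0.5]
spin 0.001 shift [-0.0008  0.0004  0.1195] dist 0.119
```

>>> move_arm(rows=[[0, 0, 0.012, 0, 0.088], [0, 0, 0.03, 0, 0.088], [0, 0, 0.03, 0, 0.088], [0, 0, 0.025, 0, 0.088], [0, 0, 0.015, 0, 0.088], [0, 0, 0.0075, 0, 0.088], [0, 0, 0, 0, 0.07], [0, 0, 0, 0, 0.034], [0, 0, 0, 0, 0.034], [0, 0, 0, 0, 0.034]], newtons=20)

```text
clock: 23.45
tool_pos: [0.4575, 0.0002, 0.1858]
eef_rot: [0.841, 0.541, -0.001, -0.001]
contact_force: [0.1, -0.2, 0.5]
opening: 0.727
finger_force: 0.0
```

>>> move_arm(rows=[[0, 0, 0, 0, 0.034], [0, 0, 0, 0, 0.034], [0, 0, 0, 0, 0.034], [0, 0, 0, 0, 0.034], [0, 0, 0, 0, 0.034], [0, 0, 0, 0, 0.034], [0, 0, 0, 0, 0.034], [0, 0, 0, 0, 0.034]])

```text
clock: 24.12
tool_pos: [0.4571, -0.0003, 0.1856]
eef_rot: [0.841, 0.541, -0.001, -0.001]
contact_force: [-1.5, 1.2, 6.5]
opening: 0.473
finger_force: 20.0
```

>>> move_arm(rows=[[0, 0, -0.02, 0, 0.034], [0, 0, -0.04, 0, 0.034], [0, 0, -0.04, 0, 0.034], [0, 0, -0.02, 0, 0.034], [0, 0, 0, 0, 0.034], [0, 0, 0, 0, 0.034]])

```text
clock: 24.62
tool_pos: [0.458, -0.0008, 0.3058]
eef_rot: [0.841, 0.541, -0.0, -0.0]
contact_force: [-0.1, -0.3, -2.2]
opening: 0.469
finger_force: 20.0
```

```bash
python3 go.py .53,-.13,.30,65.5 .621,-.270,.30,65.5 .621,-.270,.178,65.5
```

```text
clock 24.62 pos [ 0.458  -0.0008  0.3058] psi 65.5 tilt 0.001 open 0.0413 q7 -1.18 F [-0.1 -0.3 -2.2]
spin -0.001 shift [-0.0877  0.1191  0.0058] dist 0.148
spin -0.000 shift [-0.0897  0.1409 -0.    ] dist 0.167
spin -0.000 shift [0.    0.    0.122] dist 0.122
```

>>> move_arm(rows=[[-0.008, 0.012, 0, 0, 0.034], [-0.0165, 0.0242, 0, 0, 0.034], [-0.0165, 0.0242, 0, 0, 0.034], [-0.0165, 0.0242, 0, 0, 0.034], [-0.0165, 0.0242, 0, 0, 0.034], [-0.0165, 0.0242, 0, 0, 0.034], [-0.0165, 0.0242, 0, 0, 0.034], [-0.0165, 0.0242, 0, 0, 0.034], [-0.0165, 0.0242, 0, 0, 0.034], [-0.0165, 0.0242, 0, 0, 0.034]])

```text
clock: 25.45
tool_pos: [0.602, -0.2391, 0.3017]
eef_rot: [0.841, 0.541, -0.003, -0.002]
contact_force: [0.3, 0.3, -0.8]
opening: 0.47
finger_force: 20.0
```

>>> move_arm(rows=[[-0.014, 0.02, 0, 0, 0.034], [-0.007, 0.01, 0, 0, 0.034], [0, 0, 0.015, 0, 0.034], [0, 0, 0.03, 0, 0.034], [0, 0, 0.03, 0, 0.034], [0, 0, 0.02, 0, 0.034], [0, 0, 0.01, 0, 0.034], [0, 0, 0, 0, 0.034], [0, 0, 0, 0, 0.034]])

```text
clock: 26.2
tool_pos: [0.6202, -0.269, 0.1985]
eef_rot: [0.841, 0.542, -0.002, -0.002]
contact_force: [0.1, -0.5, -0.3]
opening: 0.471
finger_force: 20.0
```

```bash
python3 go.py .621,-.270,.181,65.5
```

```text
clock 26.20 pos [ 0.6202 -0.269   0.1985] psi 65.6 tilt 0.005 open 0.0415 q7 -0.60 F [ 0.1 -0.5 -0.3]
spin 0.001 shift [-0.0006  0.0011  0.0175] dist 0.018
```

>>> move_arm(rows=[[0, 0, 0.01, 0, 0.034], [0, 0, 0.0075, 0, 0.034], [0, 0, 0, 0, 0.034], [0, 0, 0, 0, 0.034], [0, 0, 0, 0, 0.088], [0, 0, 0, 0, 0.088], [0, 0, 0, 0, 0.088], [0, 0, 0, 0, 0.088], [0, 0, 0, 0, 0.088], [0, 0, 0, 0, 0.088]])

```text
clock: 27.03
tool_pos: [0.6203, -0.2695, 0.1824]
eef_rot: [0.841, 0.541, -0.001, -0.001]
contact_force: [-0.3, -0.0, 0.7]
opening: 0.901
finger_force: 0.0
```

>>> move_arm(rows=[[0, 0, 0, 0, 0.088], [0, 0, -0.01, 0, 0.088], [0, 0, -0.03, 0, 0.088], [0, 0, -0.04, 0, 0.088], [0, 0, -0.04, 0, 0.088], [0, 0, 0, 0.107, 0.088], [0, 0, 0, 0.106, 0.088]])

```text
clock: 27.62
tool_pos: [0.6218, -0.2695, 0.3065]
eef_rot: [0.895, 0.446, 0.001, 0.001]
contact_force: [-1.2, -0.3, -0.6]
opening: 0.992
finger_force: 0.0
```

```bash
python3 go.py .648,.246,.30,53.3;python3 wl.py .62,-.27,.05,.03,.08,wrist
```

```text
clock 27.62 pos [ 0.6218 -0.2695  0.3065] psi 53.0 tilt 0.004 open 0.0874 q7 -0.71 F [-1.2 -0.3 -0.6]
spin -0.005 shift [ 0.429  -0.2871  0.0065] dist 0.516
.62,-.27,.05,.03,.08,wrist 2359 [ 0.6197 -0.2687 41.4417 40.1519 54.042 ] [ 0.6194 -0.2687 41.9307]
```

The pot is standing on the mat. Next is the paperweight.

>>> move_arm(rows=[[0.0125, -0.0084, 0, 0, 0.088], [0.025, -0.0167, 0, 0, 0.088], [0.025, -0.0167, 0, 0, 0.088], [0.025, -0.0167, 0, 0, 0.088], [0.025, -0.0167, 0, 0, 0.088], [0.025, -0.0167, 0, 0, 0.088], [0.025, -0.0167, 0, 0, 0.088], [0.025, -0.0167, 0, 0, 0.088], [0.025, -0.0167, 0, 0, 0.088], [0.025, -0.0167, 0, 0, 0.088]])

```text
clock: 28.5
tool_pos: [0.635, 0.0174, 0.3023]
eef_rot: [0.893, 0.45, -0.002, -0.001]
contact_force: [0.6, -0.0, 0.6]
opening: 0.997
finger_force: 0.0
```

>>> move_arm(rows=[[0.025, -0.0167, 0, 0, 0.088], [0.025, -0.0167, 0, 0, 0.088], [0.025, -0.0167, 0, 0, 0.088], [0.025, -0.0167, 0, 0, 0.088], [0.025, -0.0167, 0, 0, 0.088], [0.025, -0.0167, 0, 0, 0.088], [0.025, -0.0167, 0, 0, 0.088], [0.016, -0.011, 0, 0, 0.088], [0, 0, 0, 0, 0.088], [0, 0, 0, 0, 0.088]])

```text
clock: 29.33
tool_pos: [0.646, 0.2469, 0.302]
eef_rot: [0.893, 0.451, -0.002, -0.001]
contact_force: [-1.0, -1.2, -0.4]
opening: 0.998
finger_force: 0.0
```

```bash
python3 wl.py .648,.246,.07,.03,.06,wrist .649,.2455,.05,.009,.0145,wrist .66,-.0165,.05,.03,.09,wrist; python3 go.py .648,.246,.182,53.3
```

```text
.648,.246,.07,.03,.06,wrist 5336 [  0.6466   0.2493 109.9023  27.4141  52.8476] [  0.6467   0.2492 112.0768]
.649,.2455,.05,.009,.0145,wrist 1956 [  0.6498   0.2483  64.7368  57.0306 -43.6932] [ 0.6484  0.247  65.2616]
.66,-.0165,.05,.03,.09,wrist 253 [6.41400e-01 4.20000e-03 2.77688e+01 4.73950e+00 4.18904e+01] [6.42600e-01 2.80000e-03 2.77839e+01]
clock 29.38 pos [0.6466 0.2448 0.3019] psi 53.4 tilt 0.004 open 0.0882 q7 -1.41 F [ 0.6 -0.5  0.2]
spin 0.002 shift [0.0018 0.0004 0.1199] dist 0.120
```

View pics/last_wrist.png

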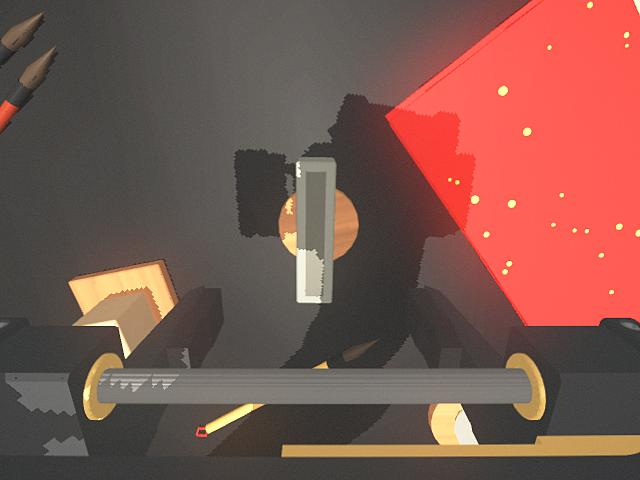

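The bar at (316,230) is lined up with the tool over the small round stand at (318,225). The large red box corner at (390,117) is well clear of the fingers.

>>> move_arm(rows=[[0.0015, -0.001, 0.012, 0, 0.088], [0, 0, 0.03, 0, 0.088], [0, 0, 0.03, 0, 0.088], [0, 0, 0.025, 0, 0.088], [0, 0, 0.015, 0, 0.088], [0, 0, 0.0085, 0, 0.088], [0, 0, 0, 0, 0.07], [0, 0, 0, 0, 0.02], [0, 0, 0, 0, 0.02], [0, 0, 0, 0, 0.02]], newtons=30)

```text
clock: 30.22
tool_pos: [0.6471, 0.2475, 0.1833]
eef_rot: [0.894, 0.449, -0.0, -0.001]
contact_force: [-0.3, 0.1, 0.4]
opening: 0.72
finger_force: 0.0
```

>>> move_arm(rows=[[0, 0, 0, 0, 0.02], [0, 0, 0, 0, 0.02], [0, 0, 0, 0, 0.02], [0, 0, 0, 0, 0.02], [0, 0, 0, 0, 0.02], [0, 0, 0, 0, 0.02], [0, 0, 0, 0, 0.02], [0, 0, 0, 0, 0.02], [0, 0, 0, 0, 0.02], [0, 0, 0, 0, 0.02]])

```text
clock: 31.05
tool_pos: [0.6464, 0.2472, 0.1816]
eef_rot: [0.894, 0.449, -0.002, -0.001]
contact_force: [-0.1, 0.2, 1.0]
opening: 0.315
finger_force: 30.0
```

>>> move_arm(rows=[[0, 0, 0, 0, 0.02], [0, 0, -0.02, 0, 0.02], [0, 0, -0.04, 0, 0.02], [0, 0, -0.04, 0, 0.02], [0, 0, -0.02, 0, 0.02], [0, 0, 0, 0, 0.02], [0, 0, 0, 0, 0.02]])

```text
clock: 31.63
tool_pos: [0.6468, 0.2471, 0.302]
eef_rot: [0.894, 0.449, -0.001, -0.001]
contact_force: [-0.4, 0.5, -3.1]
opening: 0.311
finger_force: 30.0
```

```bash
python3 go.py .4525,-.0008,.30,-9.2 .4525,-.0008,.182,-9.2
```

```text
clock 31.63 pos [0.6468 0.2471 0.302 ] psi 53.3 tilt 0.002 open 0.0274 q7 -1.41 F [-0.4  0.5 -3.1]
spin 1.091 shift [-0.1522  0.2758  0.002 ] dist 0.315
spin -0.000 shift [ 0.    -0.     0.118] dist 0.118
```

>>> move_arm(rows=[[-0.015, 0, 0, 0, 0.02], [-0.03, -0.001, 0, 0, 0.02], [-0.03, -0.001, 0, 0, 0.02], [-0.03, -0.001, 0, 0, 0.02], [-0.03, -0.001, 0, 0, 0.02], [-0.03, -0.001, 0, 0, 0.02], [-0.03, -0.001, 0, 0, 0.02], [-0.03, -0.001, 0, 0, 0.02], [-0.03, -0.001, 0, 0, 0.02], [-0.03, 0, 0, 0, 0.02]])

```text
clock: 32.47
tool_pos: [0.468, 0.0221, 0.3004]
eef_rot: [0.894, 0.449, -0.004, -0.002]
contact_force: [0.5, -0.6, -3.0]
opening: 0.316
finger_force: 30.0
```

>>> move_arm(rows=[[-0.02, 0, 0, 0, 0.02], [-0.01, 0, 0, 0.11, 0.02], [0, 0, 0, 0.11, 0.02], [0, 0, 0, 0.11, 0.02], [0, 0, 0, 0.11, 0.02], [0, 0, 0, 0.11, 0.02], [0, 0, 0, 0.11, 0.02], [0, 0, 0, 0.11, 0.02], [0, 0, 0, 0.11, 0.02], [0, 0, 0, 0.11, 0.02]])

```text
clock: 33.3
tool_pos: [0.4513, -0.0009, 0.3005]
eef_rot: [0.999, -0.032, -0.004, 0.001]
contact_force: [-0.8, 0.8, -2.4]
opening: 0.313
finger_force: 30.0
```

>>> move_arm(rows=[[0, 0, 0, 0.1, 0.02], [0, 0, 0, 0, 0.02], [0, 0, 0, 0, 0.02], [0, 0, 0, 0, 0.02]])

```text
clock: 33.63
tool_pos: [0.4518, -0.0007, 0.3014]
eef_rot: [0.997, -0.078, -0.003, 0.0]
contact_force: [-0.6, -1.0, -2.2]
opening: 0.319
finger_force: 30.0
```

```bash
python3 go.py .4525,-.0008,.182,-9.2; python3 wl.py .4525,-.0008,.09,.009,.0145,wrist
```

```text
clock 33.63 pos [ 0.4518 -0.0007  0.3014] psi -9.0 tilt 0.006 open 0.0281 q7 -2.02 F [-0.6 -1.  -2.2]
spin 0.004 shift [ 7.000e-04 -1.000e-04  1.194e-01] dist 0.119
.4525,-.0008,.09,.009,.0145,wrist 3877 [ 4.96800e-01 -7.00000e-03  5.93340e+01  4.68217e+01  8.07856e+01] [ 4.96500e-01 -6.60000e-03  7.39741e+01]
```

View pics/last_wrist.png

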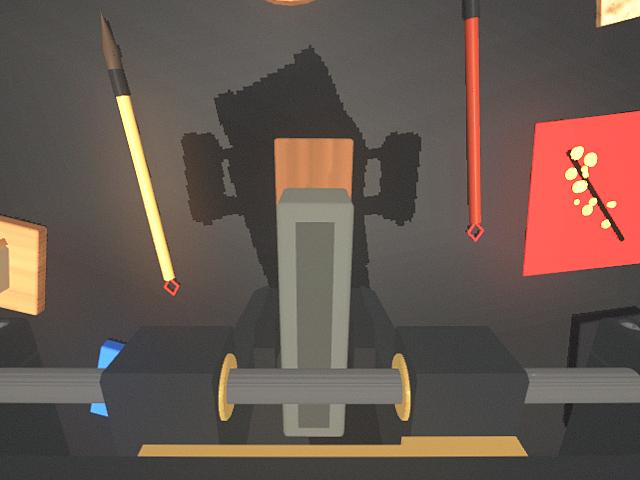

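The bar at (315,310) is parallel to the long stand and over it. The wet sheet at (590,190) is clear to the side, so I'll lower.

>>> move_arm(rows=[[0.0007, 0, 0.012, 0, 0.02], [0, 0, 0.03, 0, 0.02], [0, 0, 0.03, 0, 0.02], [0, 0, 0.025, 0, 0.02], [0, 0, 0.012, 0, 0.02], [0, 0, 0.006, 0, 0.02], [0, 0, 0, 0, 0.02], [0, 0, 0, 0, 0.02], [0, 0, 0, 0, 0.02]])

```text
clock: 34.43
tool_pos: [0.4557, -0.0009, 0.1895]
eef_rot: [0.997, -0.079, -0.004, 0.0]
contact_force: [0.5, -0.2, -2.4]
opening: 0.314
finger_force: 30.0
```

```bash
python3 go.py .4525,-.0008,.183,-9.2
```

```text
clock 34.43 pos [ 0.4557 -0.0009  0.1895] psi -9.1 tilt 0.007 open 0.0277 q7 -2.21 F [ 0.5 -0.2 -2.4]
spin 0.002 shift [-0.0032  0.0005  0.0065] dist 0.007
```

>>> move_arm(rows=[[-0.003, 0, 0.0055, 0, 0.02], [0, 0, 0, 0, 0.02], [0, 0, 0, 0, 0.02], [0, 0, 0, 0, 0.088], [0, 0, 0, 0, 0.088], [0, 0, 0, 0, 0.088], [0, 0, 0, 0, 0.088], [0, 0, 0, 0, 0.088], [0, 0, 0, 0, 0.088], [0, 0, 0, 0, 0.088]])

```text
clock: 35.27
tool_pos: [0.4551, -0.0005, 0.1859]
eef_rot: [0.997, -0.079, -0.005, 0.001]
contact_force: [-0.4, 0.0, 0.5]
opening: 0.821
finger_force: 0.0
```

>>> move_arm(rows=[[0, 0, 0, 0, 0.088], [0, 0, 0, 0, 0.088], [0, 0, -0.01, 0, 0.088], [0, 0, -0.03, 0, 0.088], [0, 0, -0.04, 0, 0.088], [0, 0, -0.035, 0, 0.088], [0, 0, 0, -0.115, 0.088], [0, 0, 0, -0.12, 0.088], [0, 0, 0, -0.12, 0.088], [0, 0, 0, -0.12, 0.088]])

```text
clock: 36.1
tool_pos: [0.4562, -0.0007, 0.3013]
eef_rot: [0.987, 0.16, -0.005, -0.001]
contact_force: [1.3, 0.1, -0.7]
opening: 0.999
finger_force: 0.0
```

>>> move_arm(rows=[[0, 0, 0, -0.12, 0.088], [0, 0, 0, -0.12, 0.088], [0, 0, 0, -0.12, 0.088], [0, 0, 0, 0, 0.088], [0, 0, 0, 0, 0.088]])

```text
clock: 36.52
tool_pos: [0.4562, -0.0007, 0.3008]
eef_rot: [0.944, 0.33, -0.005, -0.002]
contact_force: [0.1, 0.6, -0.6]
opening: 0.998
finger_force: 0.0
```

```bash
python3 go.py .6197,-.2692,.30,39;  python3 wl.py .4525,-.0008,.09,.009,.0145,wrist  .4525,-.0008,.09,.03,.06,wrist
```

```text
clock 36.52 pos [ 0.4562 -0.0007  0.3008] psi 38.5 tilt 0.011 open 0.0879 q7 -1.78 F [ 0.1  0.6 -0.6]
spin -0.008 shift [-0.042   0.3116  0.0008] dist 0.314
.4525,-.0008,.09,.009,.0145,wrist 5247 [ 4.52900e-01  6.00000e-04  1.35146e+02  6.05459e+01 -9.29010e+00] [4.531000e-01 8.000000e-04 1.451572e+02]
.4525,-.0008,.09,.03,.06,wrist 5690 [ 4.553000e-01  2.000000e-04  1.091675e+02  2.857370e+01 -9.489600e+00] [4.552000e-01 2.000000e-04 1.118256e+02]
```

>>> move_arm(rows=[[-0.002, 0.0146, 0, -0.008, 0.088], [-0.004, 0.03, 0, 0, 0.088], [-0.004, 0.03, 0, 0, 0.088], [-0.004, 0.03, 0, 0, 0.088], [-0.004, 0.03, 0, 0, 0.088], [-0.004, 0.03, 0, 0, 0.088], [-0.004, 0.03, 0, 0, 0.088], [-0.004, 0.03, 0, 0, 0.088], [-0.004, 0.03, 0, 0, 0.088], [-0.004, 0.03, 0, 0, 0.088]])

```text
clock: 37.4
tool_pos: [0.607, -0.2465, 0.2991]
eef_rot: [0.943, 0.334, -0.006, -0.002]
contact_force: [1.2, 0.8, 0.3]
opening: 0.997
finger_force: 0.0
```

>>> move_arm(rows=[[-0.004, 0.02, 0, 0, 0.088], [-0.001, 0.007, 0, 0, 0.088], [0, 0, 0, 0, 0.088], [0, 0, 0, 0, 0.088]])

```text
clock: 37.73
tool_pos: [0.6194, -0.2678, 0.2989]
eef_rot: [0.942, 0.335, -0.005, -0.003]
contact_force: [-0.4, 0.4, 0.3]
opening: 1.0
finger_force: 0.0
```

```bash
python3 wl.py .62,-.27,.05,.03,.08,wrist; python3 go.py .6197,-.2692,.177,39
```

```text
.62,-.27,.05,.03,.08,wrist 2536 [ 0.6194 -0.2686 41.4118 41.0622 53.8362] [ 0.6193 -0.2683 42.4457]
clock 37.78 pos [ 0.6194 -0.2671  0.2991] psi 39.3 tilt 0.012 open 0.0882 q7 -1.06 F [-0.2  0.3 -0.1]
spin 0.005 shift [-0.0011  0.0018  0.1221] dist 0.122
```

>>> move_arm(rows=[[-0.001, 0.0015, 0.012, 0, 0.088], [0, 0, 0.03, 0, 0.088], [0, 0, 0.03, 0, 0.088], [0, 0, 0.025, 0, 0.088], [0, 0, 0.016, 0, 0.088], [0, 0, 0.008, 0, 0.088], [0, 0, 0, 0, 0.07], [0, 0, 0, 0, 0.034], [0, 0, 0, 0, 0.034], [0, 0, 0, 0, 0.034]], newtons=20)

```text
clock: 38.62
tool_pos: [0.6194, -0.2711, 0.1799]
eef_rot: [0.942, 0.335, -0.004, -0.001]
contact_force: [-0.7, -0.0, -0.7]
opening: 0.721
finger_force: 0.0
```

>>> move_arm(rows=[[0, 0, 0, 0, 0.034], [0, 0, 0, 0, 0.034], [0, 0, 0, 0, 0.034], [0, 0, 0, 0, 0.034], [0, 0, 0, 0, 0.034], [0, 0, 0, 0, 0.034], [0, 0, 0, 0, 0.034], [0, 0, 0, 0, 0.034]])

```text
clock: 39.28
tool_pos: [0.6188, -0.2711, 0.1787]
eef_rot: [0.942, 0.335, -0.005, -0.001]
contact_force: [-2.5, 0.3, 7.2]
opening: 0.471
finger_force: 20.0
```

>>> move_arm(rows=[[0, 0, -0.02, 0, 0.034], [0, 0, -0.04, 0, 0.034], [0, 0, -0.04, 0, 0.034], [0, 0, -0.02, 0, 0.034], [0, 0, 0, 0, 0.034], [0, 0, 0, 0, 0.034]])

```text
clock: 39.78
tool_pos: [0.62, -0.271, 0.2987]
eef_rot: [0.942, 0.335, -0.005, -0.001]
contact_force: [-0.3, 0.1, -1.7]
opening: 0.467
finger_force: 20.0
```

```bash
python3 go.py .6488,.2463,.30,39
```

```text
clock 39.78 pos [ 0.62   -0.271   0.2987] psi 39.2 tilt 0.010 open 0.0411 q7 -1.06 F [-0.3  0.1 -1.7]
spin 0.003 shift [ 0.3479 -0.3839 -0.0013] dist 0.518
```

>>> move_arm(rows=[[0.01, -0.011, 0, 0, 0.034], [0.0205, -0.0226, 0, 0, 0.034], [0.0205, -0.0226, 0, 0, 0.034], [0.0205, -0.0226, 0, 0, 0.034], [0.0205, -0.0226, 0, 0, 0.034], [0.0205, -0.0226, 0, 0, 0.034], [0.0205, -0.0226, 0, 0, 0.034], [0.0205, -0.0226, 0, 0, 0.034], [0.0205, -0.0226, 0, 0, 0.034], [0.0205, -0.0226, 0, 0, 0.034]])

```text
clock: 40.62
tool_pos: [0.6342, 0.0191, 0.2952]
eef_rot: [0.942, 0.335, -0.008, -0.002]
contact_force: [0.4, 0.2, -2.1]
opening: 0.469
finger_force: 20.0
```

>>> move_arm(rows=[[0.0205, -0.0226, 0, 0, 0.034], [0.0205, -0.0226, 0, 0, 0.034], [0.0205, -0.0226, 0, 0, 0.034], [0.0205, -0.0226, 0, 0, 0.034], [0.0205, -0.0226, 0, 0, 0.034], [0.0205, -0.0226, 0, 0, 0.034], [0.018, -0.02, 0, 0, 0.034], [0.0125, -0.014, 0, 0, 0.034], [0, 0, 0, 0, 0.034], [0, 0, 0, 0, 0.034]])

```text
clock: 41.45
tool_pos: [0.6459, 0.2476, 0.2951]
eef_rot: [0.942, 0.337, -0.007, -0.002]
contact_force: [1.4, -0.1, -1.4]
opening: 0.471
finger_force: 20.0
```

```bash
python3 wl.py .649,.247,.05,.009,.0145,wrist; python3 go.py .6488,.2463,.186,39
```

```text
.649,.247,.05,.009,.0145,wrist 4802 [  0.6502   0.2483  64.3145  60.7512 -53.3726] [ 0.6484  0.2471 65.432 ]
clock 41.50 pos [0.6465 0.2457 0.2954] psi 39.2 tilt 0.015 open 0.0414 q7 -1.77 F [ 0.9 -0.2 -1.9]
spin 0.004 shift [0.0022 0.0009 0.1094] dist 0.109
```

>>> move_arm(rows=[[0.0015, 0, 0.012, 0, 0.034], [0, 0, 0.03, 0, 0.034], [0, 0, 0.028, 0, 0.034], [0, 0, 0.018, 0, 0.034], [0, 0, 0.009, 0, 0.034], [0, 0, 0, 0, 0.034], [0, 0, 0, 0, 0.034], [0, 0, 0, 0, 0.034]])

```text
clock: 42.17
tool_pos: [0.6479, 0.2474, 0.202]
eef_rot: [0.942, 0.335, -0.004, -0.002]
contact_force: [-0.5, -0.0, -1.1]
opening: 0.472
finger_force: 20.0
```

```bash
python3 go.py .6488,.2463,.186,39
```

```text
clock 42.17 pos [0.6479 0.2474 0.202 ] psi 39.1 tilt 0.009 open 0.0416 q7 -1.83 F [-0.5 -0.  -1.1]
spin 0.002 shift [0.     0.0014 0.016 ] dist 0.016
```

>>> move_arm(rows=[[0, 0.001, 0.009, 0, 0.034], [0, 0, 0.007, 0, 0.034], [0, 0, 0, 0, 0.034], [0, 0, 0, 0, 0.034], [0, 0, 0, 0, 0.088], [0, 0, 0, 0, 0.088], [0, 0, 0, 0, 0.088], [0, 0, 0, 0, 0.088], [0, 0, 0, 0, 0.088], [0, 0, 0, 0, 0.088]])

```text
clock: 43.0
tool_pos: [0.6477, 0.2467, 0.1849]
eef_rot: [0.942, 0.335, -0.005, -0.002]
contact_force: [-0.6, -0.3, -0.5]
opening: 0.901
finger_force: 0.0
```

>>> move_arm(rows=[[0, 0, 0, 0, 0.088], [0, 0, -0.01, 0, 0.088], [0, 0, -0.03, 0, 0.088], [0, 0, -0.04, 0, 0.088], [0, 0, -0.03, 0, 0.088], [0, 0, 0, 0, 0.088], [0, 0, 0, 0, 0.088]])

```text
clock: 43.58
tool_pos: [0.6494, 0.2472, 0.2979]
eef_rot: [0.942, 0.335, -0.003, -0.002]
contact_force: [0.5, -0.2, 0.2]
opening: 0.996
finger_force: 0.0
```

```bash
python3 wl.py .649,.247,.05,.009,.0145,wrist .649,.247,.05,.03,.08,wrist; python3 go.py .53,-.28,.36,39
```

```text
.649,.247,.05,.009,.0145,wrist 1945 [  0.6539   0.2499  64.5996  52.9008 -60.8355] [ 0.6487  0.2472 65.1614]
.649,.247,.05,.03,.08,wrist 2728 [ 0.6483  0.2494 41.8697 40.7392 37.8607] [ 0.6483  0.2491 42.4301]
clock 43.63 pos [0.6488 0.2466 0.2957] psi 39.2 tilt 0.010 open 0.0875 q7 -1.77 F [-0.1  0.6 -1. ]
spin 0.003 shift [-0.4237  0.3344 -0.0643] dist 0.544
```

```bash
python3 wl.py .66,-.0165,.045,.03,.09,side .66,-.0165,.065,.008,.015,side .4525,-.0008,.08,.03,.06,side .4633,.2795,.05,.04,.09,side .649,.247,.04,.03,.06,side; for n in "r.get_state()"; do :; done
```

```text
.66,-.0165,.045,.03,.09,side 756 [ 6.54400e-01 -1.58000e-02  5.59736e+01  5.27672e+01  5.38563e+01] [ 6.54800e-01 -1.58000e-02  5.74056e+01]
.66,-.0165,.065,.008,.015,side 615 [ 6.50400e-01 -1.29000e-02  9.54470e+01  8.68059e+01  5.38219e+01] [ 6.554000e-01 -1.590000e-02  1.028678e+02]
.4525,-.0008,.08,.03,.06,side 849 [ 4.535000e-01 -9.000000e-04  1.120398e+02  3.025430e+01 -9.759700e+00] [ 4.53600e-01 -7.00000e-04  1.12645e+02]
.4633,.2795,.05,.04,.09,side 782 [ 0.4621  0.2783 41.0873 40.3507 65.2433] [ 0.4624  0.2783 54.5718]
.649,.247,.04,.03,.06,side 482 [  0.6449   0.2464  42.5357  39.302  -53.0358] [ 0.646   0.2465 43.7884]
```

View pics/last_side.png

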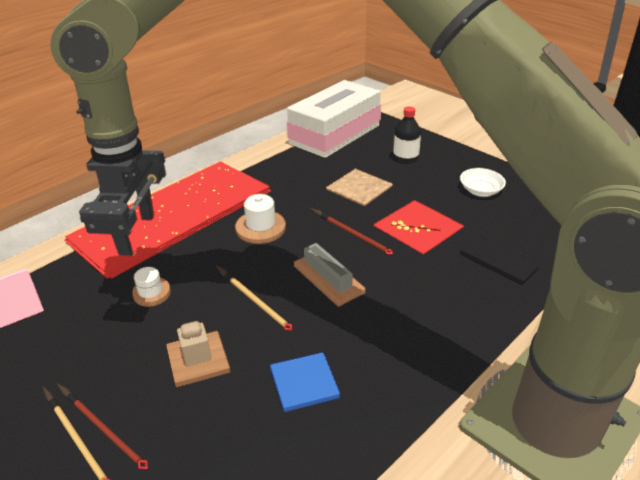

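The side view shows all four things upright and centred on their own stands: jar (260,213), pot (148,283), seal (193,345) and paperweight (328,267). The gripper is clear above the pot, so I'm handing in.

```bash
python3 -c "
from plant import r
print(r.finish_job())"
```

```text
the job is handed in; nothing more can be done
None
```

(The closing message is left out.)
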